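# Screw the cap home on the garage jug

## Robot

A 7-joint arm with a two-finger parallel gripper is mounted at the origin on the work surface. World frame = base frame: x ahead of the robot, y to its left, z up, the work surface at z = 0. Lengths are in m, angles in rad, forces in N, time in s.
With the tool pointing down it reaches from about 0.4 to 0.85 m from the base axis. Payload 4.5 kg.
Tool frame: the origin (TCP) lies between the finger pads; the fingertips stand env.tcp_to_tips ahead of it and the grasp point (between the pads) is the TCP (env.tcp_to_tips is the distance from the TCP to the fingertips, in m); z points along the fingers, y is the line along which they close (so a half turn about z gives the same grasp; the last joint's range is limited). The gripper opens to 88 mm and grips with 3 to 60 N. Pads are 18 mm wide; open, the fingers measure 123 mm over their backs; the gripper's body (75 mm by 187 mm) begins 45 mm behind the grasp point.
Start: joints at [1.24, 0.689, -0.195, 1.565, 0.157, 0.902, -0.215], TCP at [0.223, -0.584, 0.258] pointing down, gripper open.
Joint ranges: [-3.01, 3.01], [-0.46, 2.08], [-1.47, 1.51], [0.13, 2.56], [-1, 4.14], [0.04, 2.09], [-2.66, 2.66]. Speed limits (rad/s): [2.57, 2.57, 3.14, 3.14, 3.14, 3.14, 3.14].

## Interface

Orientations are given as a rotation vector (axis times angle).
In Python, from station import env gives the robot as it stands.
- The arm moves only by the tool move_arm, never from a script. Its argument "steps" is a list of rows, each a list of 7 numbers: the opening, from -1 (shut) to 1 (fully open), so that 0 is half open, then the shift along the tool's x, y, z in mm, then the turn, a rotation vector about the tool's x, y, z in degrees. A call has 1 to 8 rows; each row is the pose to reach, as a shift and turn from the pose commanded when the call began, along the tool's axes at that moment; what a row does not reach only later rows make up. A row lasts 1/12 s, in which the tool goes at most 41.7 mm and 7.16 degrees, less where a joint would pass 70% of its speed; a pose out of reach is approached as far as the arm can. A call with a gripper value outside its range is refused whole. The fingers move at their own pace and stop on an object; "force" is the grip in N (left out, the last holds). Time passes only in rows, so rows that repeat a pose let the fingers close. It gives the time, the measured TCP pose, the force, the opening and the grip force at its end, in the units of the state.
- env.get_state(): the state, without advancing time (a new reading comes with each control period).
- env.snapshot(name): name is "scene" or "top" or "wrist"; returns the picture (480x640x3 uint8, red, green, blue); there is no depth.
- env.camera_info(name): a dict with "vertical_fov" (degrees; the focal length in pixels is half the picture's height over the tangent of half this angle, whatever the lens; pixels are square), "cx", "cy" (the principal point, pixels), "rvec" (rotation vector, rad) and "tvec" (3), from world to camera coordinates, as OpenCV has them. Camera axes: x right, y down, z forward; pixel columns grow to the right and rows downward; lengths in m; the calibration is good to about 2 mm. The wrist camera is an equidistant fisheye: a pixel r from the principal point sees the ray r / f radians off the axis. A picture is of the moment at which its call begins: read the wrist's pose just before it. camera_info takes no time and is no camera call; for the wrist camera it gives the pose at the moment of the call.
- env.finish_job(): hands the job in; it is judged then, once.
The state is a dict: "t": time; "joint_pos": joint angles; "joint_vel": joint speeds; "effort": joint torques, N m; "ee_pos": TCP position; "tool_rot": TCP orientation; "force": force on the tool from outside, world axes, zero at the start; "wrist_torque": the same for the moment, N m; "gripper_width": finger opening in m; "grasp_force": force on a finger pad.
Only numpy, scipy, OpenCV 4.12 (cv2) and the standard library are available. Lean on these libraries where they do the work, as an engineer would, in place of code of your own. Each camera call takes 0.05 s, during which the arm holds its last target. There are 200 camera calls.

## Task

Pick up the red cap from the rubber mat and screw it onto the yellow jug until it is fully home: set it square on the neck, turn it gently backward (anticlockwise from above) until you feel it drop a step into the start of the thread, and only then turn it forward (clockwise) until it stops. Never force it, let go of it at the end, and leave the other things where they are.

Things in the scene. Friction and masses are not known exactly. Their poses are not given: they have to be found in the camera images.
- cap: Loose red ribbed screw cap, 60 mm across, 36 mm tall, about 90 g, standing opening-down on the mat. Origin: centre of its underside (the open rim), z up. Top 14 mm solid; below it a skirt 22 mm deep, bore 52 mm, with three inward lugs 120 degrees apart (one towards +x): 4 mm round rods, centres 5 mm above the rim, tips on a 42.6 mm circle.
- cap_grip (a point): On the cap's axis, 27 mm above its rim: where the middle of the pads best grips it, across its diameter.
- jug: Fixed yellow jug 240 (x) x 140 (y) x 142 mm tall, strapped in a steel tray 260 x 160 mm; origin at the centre of the tray's underside, z up. The neck stands 65 mm towards -x from the middle, on a shoulder 150 mm above the origin. A carrying handle on top, 175 mm high, begins 85 mm from the neck's axis.
- mouth (a point): Centre of the neck's upper edge, 177 mm above the jug's origin; axes as the jug's. White neck, 40 mm outside, tapering to 35 mm in its upper 3 mm. Three thread ribs, 49 mm across, 120 degrees apart, 3 mm thick: each starts blunt 3 mm below the mouth, falls 6 mm over 90 degrees clockwise (seen from above) and ends at an upright stop post, its top again 3 mm below the mouth.
- on_ribs (a point): On the neck's axis 6 mm below the mouth: the cap's rim is here to 6 mm lower while its lugs lie on the ribs (here if on the posts). How the thread stands about the axis differs every time and is in no pose. Turned anticlockwise the lugs climb the ribs 3.8 mm per rad, then drop 8.5 mm into the gaps before the ribs' starts (at most 1.8 rad on). Clockwise they jam on the posts.
- thread_start (a point): Point on the neck's axis 14.5 mm below the mouth: the cap's rim is here when its lugs have dropped onto the floor of the gaps (24 degrees wide, about 0.24 rad of free turn). A fall that ends more than 2 mm above here is only the lugs slipping off the posts onto the low ends of the ribs: go on turning back.
- home (a point): Point on the neck's axis 20.5 mm below the mouth: the cap's rim is here when fully home. From the gaps, clockwise turn leads the lugs under the ribs in grooves with 1.5 mm of play that fall 3.8 mm per rad and end against the posts after 1.4 to 1.75 rad. Side play is 1.3 mm. Over 60 N between cap and neck (all three lugs together; a twist of about 1.4 N m) is forcing it; a few N downward suffice.
- jar_lid: Lid of another jar, not for the jug: white cylinder 40 mm across with a blue 46 mm disc on top, 22 mm tall. Stands on the mat; origin at its underside centre. Leave it.
- paint_can: Steel paint can, 86 mm across, 110 mm tall; origin at underside centre. Bystander.
- tape: Roll of blue tape lying flat, 90 mm across, 30 mm tall; origin at underside centre. Bystander.
- screwdriver: Orange-handled screwdriver lying along its x. Bystander.
- wrench: Steel wrench lying along its x. Bystander.
- screw_jar: Glass jar, 60 mm across, 80 mm tall; origin at underside centre. Bystander.
- oil_bottle: Green bottle, 60 mm across, 170 mm tall; origin at underside centre. Bystander.
Mind the look-alikes: they are no part of the job. Several things have the shape of the cap; the one meant has the colours described above.

How it is judged:
By the outcome, as a careful person would: the job done as asked, in the order asked, and still so for the second after the job is handed in, with the robot touching nothing.
It also fails if it takes over 69 s, if anything falls off the work surface, if the arm or the gripper's body presses on something with over 40 N, if the wrist force passes 120 N, or if a joint passes its speed limit or range.

## Working session

There is one attempt and no reset: what is moved stays moved. The work goes in short steps, Python scripts to look and compute and a tool call to move; the robot and the scene stay as the last step left them, time stands still between calls to the robot, and variables do not carry over. Pictures are saved under pics/ and viewed, at most 10 in all, crops included, and the job is handed in when it is done.

Besides the shell and the picture viewer there is one more tool, called after "Emit:" in YAML: its name, and indented under it one key for each argument. move_arm: Moves the arm, as the interface text tells. Its arguments: {"type":"object","properties":{"steps":{"type":"array","items":{"type":"array","items":{"type":"number"}}},"force":{"type":"number"}},"required":["steps"]}

```bash
ls; mkdir -p pics
cat > h.py <<'E'
import numpy as np, cv2
from scipy.spatial.transform import Rotation as R
from station import env
def ray(ci,u,v,fish=False):
    f=240/np.tan(np.radians(ci["vertical_fov"])/2)
    x,y=u-ci["cx"],v-ci["cy"]
    if fish:
        r=np.hypot(x,y);a=r/f;d=np.array([x/r*np.sin(a),y/r*np.sin(a),np.cos(a)]) if r>0 else np.array([0,0,1.])
    else: d=np.array([x/f,y/f,1])
    Rm=R.from_rotvec(ci["rvec"]).as_matrix()
    return -Rm.T@np.array(ci["tvec"]),Rm.T@d
def onz(ci,u,v,z,fish=False):
    o,d=ray(ci,u,v,fish);return o+d*(z-o[2])/d[2]
def proj(ci,P):
    f=240/np.tan(np.radians(ci["vertical_fov"])/2)
    c=R.from_rotvec(ci["rvec"]).apply(P)+np.array(ci["tvec"])
    return c[...,0]/c[...,2]*f+ci["cx"],c[...,1]/c[...,2]*f+ci["cy"]
E
python3 - <<'E'
from h import *
s=env.get_state();print({k:np.round(v,3) for k,v in s.items()},env.tcp_to_tips)
for n in("scene","top"):
    im=env.snapshot(n);cv2.imwrite(f"pics/{n}0.png",im[...,::-1]);print(n,env.camera_info(n))
E
```

```text
pics
{'t': np.float64(0.0), 'joint_pos': array([ 1.24 ,  0.69 , -0.195,  1.566,  0.157,  0.902, -0.215]), 'joint_vel': array([-0.001,  0.001,  0.001,  0.   , -0.   ,  0.002,  0.   ]), 'effort': array([ 1.0000e-03, -5.2755e+01, -1.2670e+00, -1.5343e+01, -5.3000e-02,
        7.0000e-03,  0.0000e+00]), 'ee_pos': array([ 0.223, -0.583,  0.257]), 'tool_rot': array([-3.088e+00, -5.700e-01,  1.000e-03]), 'force': array([0.095, 0.912, 0.882]), 'wrist_torque': array([-0.018, -0.013, -0.017]), 'grasp_force': np.float64(0.0), 'gripper_width': np.float64(0.088)} 0.019
scene {'vertical_fov': 46.58776216367728, 'cx': 323.7654524412293, 'cy': 227.33096529796305, 'rvec': array([ 2.26237993,  0.90319974, -0.35953402]), 'tvec': array([-0.35824244, -0.13183369,  1.67315257])}
top {'vertical_fov': 45.22065441177959, 'cx': 329.5117356409643, 'cy': 243.48507363116454, 'rvec': array([ 2.11065391, -2.11439455,  0.2154505 ]), 'tvec': array([0.04767129, 0.51744821, 1.47658628])}
```

View pics/top0.png

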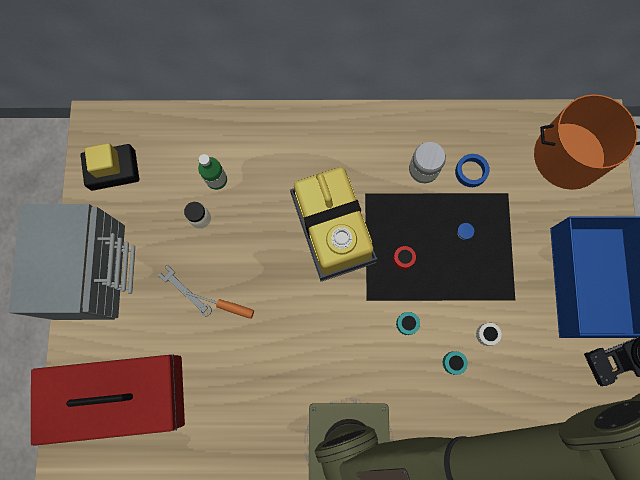

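View pics/scene0.png

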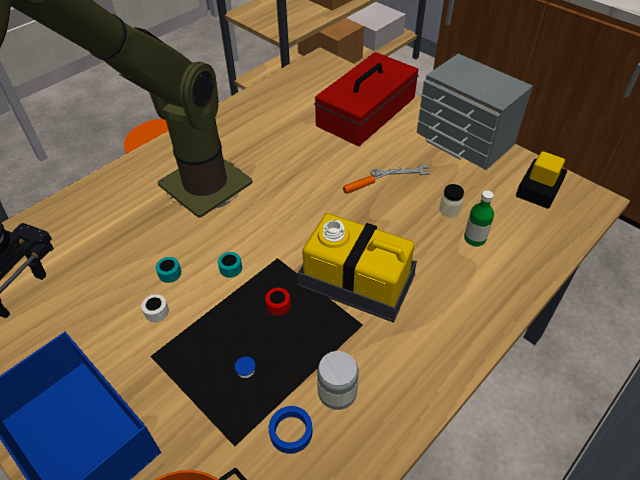

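The top view shows the red cap on the black mat at (405,257). The other cap shapes are teal at (408,323) and (455,363) and white at (489,334), all off the mat, and the blue jar_lid is at (466,231). The yellow jug's white neck is at (342,238). The red cap is the only red one and the only one on the mat, so I'll confirm it with a crop and measure.

```bash
cat > m.py <<'E'
from h import *
T=cv2.imread("pics/top0.png");S=cv2.imread("pics/scene0.png")
ct,cs=env.camera_info("top"),env.camera_info("scene")
def mid(a,b):
    (o1,d1),(o2,d2)=a,b
    d1=d1/np.linalg.norm(d1);d2=d2/np.linalg.norm(d2)
    t=np.linalg.lstsq(np.c_[d1,-d2],o2-o1,rcond=None)[0]
    p,q=o1+t[0]*d1,o2+t[1]*d2
    return (p+q)/2,np.linalg.norm(p-q)
def blob(im,lo,hi,near,r=40):
    h=cv2.cvtColor(im,cv2.COLOR_BGR2HSV);m=cv2.inRange(h,lo,hi)
    w=np.zeros_like(m);cv2.circle(w,near,r,255,-1);m&=w
    cs_,_=cv2.findContours(m,cv2.RETR_EXTERNAL,cv2.CHAIN_APPROX_NONE)
    return max(cs_,key=cv2.contourArea)
dark=((0,0,0),(179,255,70))
for n,im,near,ci in(("top",T,(405,257),ct),("scene",S,(278,300),cs)):
    c=blob(im,(0,150,60),(6,255,255),near,25);x,y,w,h=cv2.boundingRect(c);e=cv2.fitEllipse(c);print(n,"cap",x,y,w,h,np.round(e[0],1),np.round(e[1],1))
    print(onz(ci,*e[0],.03))
for n,im,near,ci in(("top",T,(342,238),ct),("scene",S,(333,231),cs)):
    c=blob(im,(0,0,140),(179,70,255),near,22);x,y,w,h=cv2.boundingRect(c);e=cv2.fitEllipse(c);print(n,"neck",x,y,w,h,np.round(e[0],1),np.round(e[1],1),onz(ci,*e[0],.17))
cr=lambda im,x,y,r:cv2.resize(im[y-r:y+r,x-r:x+r],(400,400),interpolation=cv2.INTER_CUBIC)
cv2.imwrite("pics/crop1.png",np.vstack([np.hstack([cr(T,405,257,30),cr(S,278,300,30)]),np.hstack([cr(T,342,238,30),cr(S,333,231,30)])])[:, :])
im=cv2.imread("pics/crop1.png");cv2.imwrite("pics/crop1.png",cv2.resize(im,(600,600)))
E
python3 m.py
```

```text
top cap 393 246 23 23 [404. 257.] [21.3 23.1]
[ 0.48499628 -0.15305186  0.03      ]
scene cap 265 287 25 29 [277.4 301. ] [24.7 28.3]
[ 0.48753149 -0.15340751  0.03      ]
top neck 331 227 21 22 [341.2 237.6] [20.4 21. ] [0.50795577 0.0178987  0.17      ]
scene neck 323 220 21 22 [333.3 230.5] [20.6 21.4] [0.5148745  0.01430592 0.17      ]
```

View pics/crop1.png

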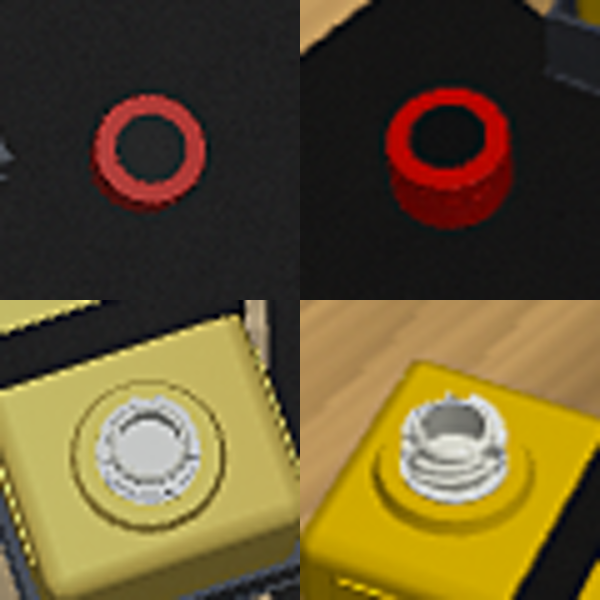

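The crop confirms it: the red cap stands upright with a dark disc on its top, at (405,257). The neck is white and open, with its ribs visible. Next I work out the approach.

```bash
cat >> h.py <<'E'
def plan(P,yaw=None):
    "shift in tool mm; turn deg about tool z to make the tool y axis's world azimuth = yaw deg"
    s=env.get_state();M=R.from_rotvec(s["tool_rot"])
    print("shift mm",np.round(M.inv().apply(np.array(P)-s["ee_pos"])*1000,1),"tilt",np.round(M.as_matrix()[:,2],4),"y-az",round(np.degrees(np.arctan2(*M.as_matrix()[[1,0],1])),1),"j",np.round(s["joint_pos"],2),"ee",np.round(s["ee_pos"],4),"t",round(float(s["t"]),2))
    return M
E
python3 -c "
from h import *
plan([.486,-.153,.2])"
```

```text
shift mm [ 399.5 -308.    57.5] tilt [-7.0e-04  1.5e-03 -1.0e+00] y-az -69.1 j [ 1.24  0.69 -0.19  1.57  0.16  0.9  -0.22] ee [ 0.2227 -0.5834  0.257 ] t 0.1
```

Emit:
move_arm:
  steps:
    - [1, 28, -22, 4, 0, 0, 0]
    - [1, 57, -44, 8, 0, 0, 0]
    - [1, 86, -66, 12, 0, 0, 0]
    - [1, 115, -88, 16, 0, 0, 0]
    - [1, 144, -110, 20, 0, 0, 0]
    - [1, 172, -132, 24, 0, 0, 0]
    - [1, 200, -154, 28, 0, 0, 0]

```text
t: 0.68
ee_pos: [0.3554, -0.367, 0.2294]
tool_rot: [-3.089, -0.57, 0.0]
force: [1.4, -0.2, 0.5]
gripper_width: 0.088
grasp_force: 0.0
```

Emit:
move_arm:
  steps:
    - [1, 28, -22, 4, 0, 0, 0]
    - [1, 57, -44, 8, 0, 0, 0]
    - [1, 86, -66, 12, 0, 0, 0]
    - [1, 115, -88, 16, 0, 0, 0]
    - [1, 144, -110, 20, 0, 0, 0]
    - [1, 172, -132, 24, 0, 0, 0]
    - [1, 200, -154, 28, 0, 0, 0]
    - [1, 200, -154, 28, 0, 0, 0]

```text
t: 1.35
ee_pos: [0.4911, -0.1447, 0.201]
tool_rot: [-3.081, -0.588, -0.006]
force: [0.2, 0.7, -0.3]
gripper_width: 0.088
grasp_force: 0.0
```

```bash
python3 -c "
from h import *
plan([.486,-.153,.2])
print(env.camera_info('wrist'));im=env.snapshot('wrist');cv2.imwrite('pics/w1.png',im[...,::-1])"
```

```text
shift mm [-7.8  5.9  1. ] tilt [ 0.0031  0.0054 -1.    ] y-az -68.4 j [ 0.26  0.63 -0.1   1.97  0.1   0.55 -1.1 ] ee [ 0.4911 -0.1447  0.201 ] t 1.35
{'vertical_fov': 65.70646984690485, 'cx': 325.2000479639641, 'cy': 240.55596180564737, 'rvec': array([-2.41335886,  1.63832236,  0.22335538]), 'tvec': array([-0.31466673,  0.36777102,  0.44057261])}
```

View pics/w1.png

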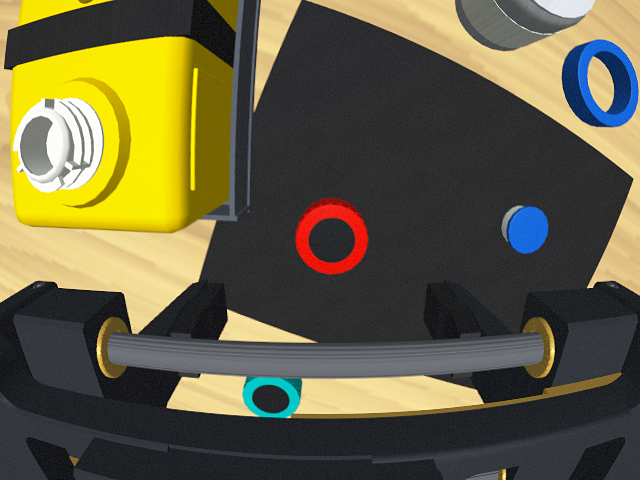

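The wrist view shows the red cap at (332,239), the jug at left with its neck at (44,147), and the jar lid at (526,229). I'll compute the cap position, and check how far the gripper body stays from the jug face.

Run:
```python
from h import *
ci=env.camera_info('wrist');s=env.get_state();M=R.from_rotvec(s["tool_rot"]).as_matrix()
im=cv2.imread('pics/w1.png');hs=cv2.cvtColor(im,cv2.COLOR_BGR2HSV)
m=cv2.inRange(hs,(0,200,200),(8,255,255));c=max(cv2.findContours(m,0,1)[0],key=cv2.contourArea)
e=cv2.fitEllipse(c);print(e)
for z in(.036,.038,.040):print(z,onz(ci,*e[0],z,True), "diam",np.linalg.norm(onz(ci,e[0][0]-e[1][0]/2,e[0][1],z,True)-onz(ci,e[0][0]+e[1][0]/2,e[0][1],z,True)))
o,_=ray(ci,1,1,True);print("cam in tool",M.T@(o-s["ee_pos"]))
# tool y dir px, jug edges
print("tray corners z~.02",[np.round(onz(ci,u,v,.02,True)[:2],3) for u,v in((236,220),(255,10),(250,150))])
ct=env.camera_info("top")
print("top tray corners",[np.round(onz(ct,u,v,.02)[:2],3) for u,v in((376,262),(324,279),(291,188))])
print("cap top view",onz(ct,405,257,.037))
```

```text
((331.34075927734375, 238.65541076660156), (68.13035583496094, 70.55242919921875), 88.7716293334961)
0.036 [ 0.48030619 -0.15695814  0.036     ] diam 0.055523820390315164
0.038 [ 0.48079618 -0.15673508  0.038     ] diam 0.05514302961071452
0.04 [ 0.48128618 -0.15651202  0.04      ] diam 0.05476223883111389
cam in tool [ 0.06759681  0.00014962 -0.12631332]
tray corners z~.02 [array([ 0.462, -0.076]), array([ 0.638, -0.027]), array([ 0.523, -0.068])]
top tray corners [array([ 0.473, -0.078]), array([0.427, 0.062]), array([0.682, 0.153])]
cap top view [ 0.48366829 -0.1547115   0.037     ]
```

The jug face is about 86 mm from the cap, inside the gripper body's 93 mm half-length. I turn the gripper 70° clockwise, so its narrow side faces the jug, before going down.

Emit:
move_arm:
  steps:
    - [1, -2, 1, 5, 0, 0, 7]
    - [1, -4, 2, 10, 0, 0, 14]
    - [1, -6, 3, 15, 0, 0, 21]
    - [1, -8, 4, 20, 0, 0, 28]
    - [1, -10, 5, 25, 0, 0, 35]

```text
t: 1.82
ee_pos: [0.4782, -0.1632, 0.1765]
tool_rot: [3.115, -0.398, -0.001]
force: [0.4, -0.6, -0.4]
gripper_width: 0.0878
grasp_force: 0.0
```

Emit:
move_arm:
  steps:
    - [1, -1, -1, 4, 0, 0, 7]
    - [1, -1, -1, 8, 0, 0, 14]
    - [1, -1, -1, 11, 0, 0, 21]
    - [1, -1, -1, 14, 0, 0, 28]
    - [1, -1, -1, 16, 0, 0, 35]
    - [1, -1, -1, 16, 0, 0, 35]

```text
t: 2.32
ee_pos: [0.4775, -0.1616, 0.1603]
tool_rot: [2.853, -1.312, -0.002]
force: [-0.3, 0.4, 1.0]
gripper_width: 0.088
grasp_force: 0.0
```

```bash
cat > cap.py <<'E'
from h import *
import sys
plan([.482,-.156,.029])
ci=env.camera_info('wrist');im=env.snapshot('wrist')[...,::-1].copy();cv2.imwrite(sys.argv[1],im)
hs=cv2.cvtColor(im,cv2.COLOR_BGR2HSV)
m=cv2.inRange(hs,(0,200,200),(8,255,255));c=max(cv2.findContours(m,0,1)[0],key=cv2.contourArea)
e=cv2.fitEllipse(c);print(e,cv2.boundingRect(c))
P=onz(ci,*e[0],.038,True);print(P);P[2]=.029;plan(P)
E
python3 cap.py pics/w2.png
```

```text
shift mm [ -1.2  -7.3 131.3] tilt [-1.7e-03 -7.0e-04 -1.0e+00] y-az -139.4 j [ 0.1   0.71  0.22  2.03 -0.34  0.44 -1.86] ee [ 0.4775 -0.1616  0.1603] t 2.32
((309.8415832519531, 242.80909729003906), (79.09735107421875, 82.09813690185547), 100.879150390625) (269, 202, 83, 82)
[ 0.4834238  -0.15347215  0.038     ]
shift mm [ -2.3  -9.8 131.5] tilt [-1.3e-03 -8.0e-04 -1.0e+00] y-az -139.1 j [ 0.1   0.71  0.22  2.03 -0.33  0.44 -1.86] ee [ 0.4777 -0.1615  0.1605] t 2.37
```

View pics/w2.png

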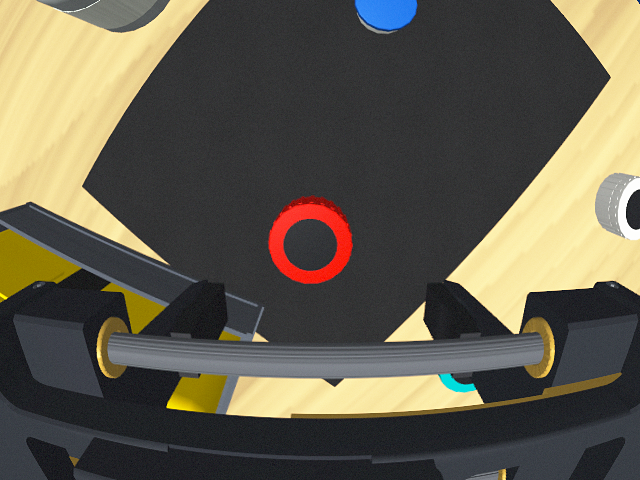

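The cap is at (310,243), about 16 px left of the finger midline. The jug tray at left clears the narrow side. Descending to grasp.

Emit:
move_arm:
  steps:
    - [1, -1, -4, 20, 0, 0, 0]
    - [1, -2, -9, 45, 0, 0, 0]
    - [1, -2, -9, 70, 0, 0, 0]
    - [1, -2, -9, 95, 0, 0, 0]
    - [1, -2, -9, 115, 0, 0, 0]
    - [1, -2, -9, 128, 0, 0, 0]
    - [1, -2, -9, 131, 0, 0, 0]
    - [1, -2, -9, 131, 0, 0, 0]
  force: 25

```text
t: 3.03
ee_pos: [0.4834, -0.1535, 0.0292]
tool_rot: [-2.858, 1.303, 0.002]
force: [-0.3, 0.6, 0.8]
gripper_width: 0.0883
grasp_force: 0.0
```

Emit:
move_arm:
  steps:
    - [-1, 0, 0, 0, 0, 0, 0]
    - [-1, 0, 0, 0, 0, 0, 0]
    - [-1, 0, 0, 0, 0, 0, 0]
    - [-1, 0, 0, 0, 0, 0, 0]
    - [-1, 0, 0, 0, 0, 0, 0]
    - [-1, 0, 0, 0, 0, 0, 0]

```text
t: 3.53
ee_pos: [0.4844, -0.1531, 0.0303]
tool_rot: [-2.858, 1.305, -0.002]
force: [-0.9, 0.1, 4.5]
gripper_width: 0.058
grasp_force: 25.0
```

```bash
python3 -c "
from h import *
plan([.51,.016,.29]);s=env.get_state();print(s['force'],s['wrist_torque'],s['gripper_width'],s['grasp_force'])
im=env.snapshot('wrist');cv2.imwrite('pics/w3.png',im[...,::-1]);ct=env.snapshot('top');cv2.imwrite('pics/top3.png',ct[...,::-1])"
```

```text
shift mm [-110.8 -130.3 -259.7] tilt [ 1.1e-03 -4.0e-04 -1.0e+00] y-az -139.1 j [ 0.17  0.95  0.07  2.06 -0.4   0.15 -1.82] ee [ 0.4844 -0.1531  0.0303] t 3.53
[-0.91648228  0.14943287  4.50400716] [0.13054492 0.07546346 0.02439308] 0.05796211142393627 25.00017952756025
```

View pics/w3.png

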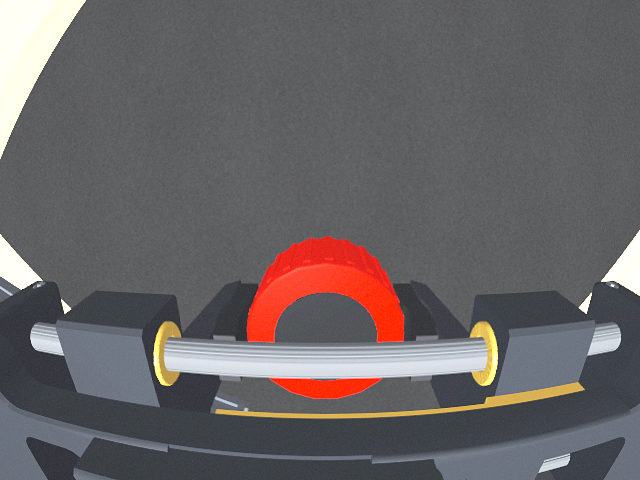

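The cap sits squarely between the pads, with its top ring centred near (326,330), width 58 mm and grip 25 N. Lifting straight up, then carrying it toward the jug while turning anticlockwise to leave wrist range.

Emit:
move_arm:
  steps:
    - [-1, 0, 0, -15, 0, 0, 0]
    - [-1, 0, 0, -45, 0, 0, 0]
    - [-1, 0, 0, -80, 0, 0, 0]
    - [-1, 0, 0, -115, 0, 0, 0]
    - [-1, 0, 0, -150, 0, 0, 0]
    - [-1, 0, 0, -185, 0, 0, 0]
    - [-1, 0, 0, -215, 0, 0, 0]
    - [-1, 0, 0, -235, 0, 0, 0]

```text
t: 4.3
ee_pos: [0.4843, -0.1533, 0.2676]
tool_rot: [-2.857, 1.305, -0.005]
force: [1.0, -0.2, -0.8]
gripper_width: 0.0575
grasp_force: 25.0
```

Emit:
move_arm:
  steps:
    - [-1, -9, -9, -5, 0, 0, -6]
    - [-1, -22, -21, -12, 0, 0, -12]
    - [-1, -36, -34, -20, 0, 0, -18]
    - [-1, -50, -48, -26, 0, 0, -24]
    - [-1, -64, -62, -32, 0, 0, -30]
    - [-1, -78, -76, -35, 0, 0, -36]
    - [-1, -91, -87, -35, 0, 0, -42]
    - [-1, -101, -97, -35, 0, 0, -48]

```text
t: 4.97
ee_pos: [0.4905, -0.0115, 0.2997]
tool_rot: [-3.141, 0.019, 0.001]
force: [-0.7, -0.8, -1.9]
gripper_width: 0.0579
grasp_force: 25.0
```

Emit:
move_arm:
  steps:
    - [-1, 0, 0, 0, 0, 0, -7]
    - [-1, 0, 0, 0, 0, 0, -14]
    - [-1, 0, 0, 0, 0, 0, -21]
    - [-1, 0, 0, 0, 0, 0, -28]
    - [-1, 0, 0, 0, 0, 0, -35]
    - [-1, 0, 0, 0, 0, 0, -42]
    - [-1, 0, 0, 0, 0, 0, -49]
    - [-1, 0, 0, 0, 0, 0, -57]

```text
t: 5.63
ee_pos: [0.4905, -0.0133, 0.2994]
tool_rot: [-2.781, -1.461, 0.002]
force: [-0.7, 0.5, 0.1]
gripper_width: 0.0576
grasp_force: 25.0
```

Emit:
move_arm:
  steps:
    - [-1, 0, 0, 0, 0, 0, 0]
    - [-1, 0, 0, 0, 0, 0, 0]

```text
t: 5.8
ee_pos: [0.4907, -0.0134, 0.2995]
tool_rot: [-2.788, -1.447, 0.001]
force: [0.0, -0.2, -1.3]
gripper_width: 0.0576
grasp_force: 25.0
```

```bash
python3 -c "
from h import *
plan([.511,.016,.3]);s=env.get_state();print(s['force'],s['wrist_torque'],s['gripper_width'],s['grasp_force'])
ci=env.camera_info('wrist');im=env.snapshot('wrist');cv2.imwrite('pics/w4.png',im[...,::-1]);np.savez('w4.npz',rvec=ci['rvec'],tvec=ci['tvec'],ee=s['ee_pos'],rot=s['tool_rot'])
cv2.imwrite('pics/scene4.png',env.snapshot('scene')[...,::-1])"
```

```text
shift mm [35.7 -0.3 -0.6] tilt [-9.e-04  1.e-04 -1.e+00] y-az -35.1 j [ 0.05  0.46 -0.17  1.91  0.11  0.79 -0.8 ] ee [ 0.4907 -0.0134  0.2995] t 5.8
[ 0.0461539  -0.20064197 -1.25561889] [-0.07080088 -0.01253988 -0.02335884] 0.05757496291364504 24.999481454724446
```

View pics/w4.png

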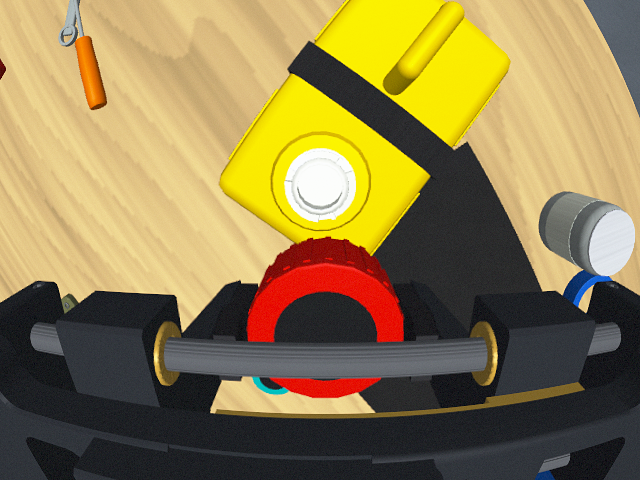

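The wrist view shows the white neck at about (320,184), clear of the held cap, whose top ring is around (326,330). I'll measure both in the tool frame, and calibrate with the earlier cap sighting.

```bash
cat > neck.py <<'E'
from h import *
from scipy.optimize import least_squares
d=np.load('w4.npz');ci=env.camera_info('wrist');ci.update(rvec=d['rvec'],tvec=d['tvec'])
M=R.from_rotvec(d['rot']).as_matrix();ee=d['ee']
im=cv2.imread('pics/w4.png');hs=cv2.cvtColor(im,cv2.COLOR_BGR2HSV)
def circ(px,z):
    P=np.array([M.T@(onz(ci,u,v,z,True)-ee) for u,v in px])[:,:2]*1000
    f=lambda q:np.hypot(P[:,0]-q[0],P[:,1]-q[1])-q[2]
    r=least_squares(f,[*P.mean(0),30],loss='soft_l1');return np.round(r.x,2),round(np.std(r.fun),2),len(P)
w=np.zeros(im.shape[:2],np.uint8);cv2.circle(w,(320,184),47,255,-1)
m=cv2.inRange(hs,(0,0,120),(179,80,255))&w
c=max(cv2.findContours(m,0,1)[0],key=cv2.contourArea)[:,0]
print("white",cv2.fitEllipse(c),[circ(c,z) for z in(.165,.17)])
# dark groove of the shoulder
g=cv2.cvtColor(im,cv2.COLOR_BGR2GRAY).astype(float);pts=[];mp=[]
for a in np.linspace(0,2*np.pi,90,endpoint=False):
    rr=np.arange(42,58,.5);l=cv2.remap(g.astype(np.float32),np.float32([320.5+rr*np.cos(a)]),np.float32([184.5+rr*np.sin(a)]),1)[0]
    if 184.5+58*np.sin(a)<235: pts.append((320.5+rr[l.argmin()]*np.cos(a),184.5+rr[l.argmin()]*np.sin(a)))
print("groove",[circ(pts,z) for z in(.15,.155)])
mi=cv2.inRange(hs,(0,150,190),(8,255,255));c=max(cv2.findContours(mi,0,1)[0],key=cv2.contourArea)[:,0]
print("capmask",cv2.boundingRect(c))
hull=cv2.convexHull(c)[:,0];full=np.array([p for p in c if min(np.hypot(*(hull-p).T))<3])
full=np.array([p for p in c if cv2.pointPolygonTest(hull.reshape(-1,1,2).astype(np.float32),(float(p[0]),float(p[1])),True)<1.5])
for h in(.008,.009,.010):print("cap top",h,circ(full,ee[2]+h))
v=cv2.inRange(hs,(0,0,0),(179,255,70));w[:]=0;cv2.ellipse(w,(326,335),(62,55),0,0,360,255,-1)
v&=w;v[338:]=0;c=max(cv2.findContours(v,0,1)[0],key=cv2.contourArea)[:,0];c=np.array([p for p in c if p[1]<334])
print("disc",cv2.boundingRect(c),[circ(c,ee[2]+h) for h in(.008,.009,.010)])
z=np.array([[x,y] for x,y in full]);print(full[:,0].min(),full[:,0].max(),full[:,1].min(),full[:,1].max())
E
python3 neck.py
```

```text
white ((319.8292541503906, 184.33628845214844), (70.26881408691406, 72.38961029052734), 18.028173446655273) [(array([36.51, -4.19, 25.3 ]), np.float64(0.52), 204), (array([37.11, -4.12, 24.81]), np.float64(0.51), 204)]
groove [(array([36.65, -4.13, 36.77]), np.float64(0.32), 76), (array([37.21, -4.06, 36.1 ]), np.float64(0.32), 76)]
capmask (248, 263, 156, 79)
cap top 0.008 (array([-0.29, -0.41, 27.55]), np.float64(1.97), 268)
cap top 0.009 (array([ 0.29, -0.41, 27.32]), np.float64(1.95), 268)
cap top 0.01 (array([ 0.87, -0.41, 27.08]), np.float64(1.93), 268)
disc (275, 292, 102, 42) [(array([-2.09, -0.34, 18.57]), np.float64(0.12), 131), (array([-1.5 , -0.34, 18.41]), np.float64(0.12), 131), (array([-0.91, -0.34, 18.26]), np.float64(0.12), 131)]
248 403 263 341
```

The two-view and self-calibrated estimates agree: the neck axis is at about (0.508, 0.020), a shift of (37.2, −4.8) mm. I go over the neck, turn back another 30° for wrist range, and lower to just above the mouth.

Emit:
move_arm:
  steps:
    - [-1, 7, -1, 5, 0, 0, -6]
    - [-1, 15, -2, 15, 0, 0, -12]
    - [-1, 25, -3, 25, 0, 0, -18]
    - [-1, 33, -4.2, 40, 0, 0, -24]
    - [-1, 37.2, -4.8, 55, 0, 0, -30]
    - [-1, 37.2, -4.8, 65, 0, 0, -30]
    - [-1, 37.2, -4.8, 75, 0, 0, -30]
    - [-1, 37.2, -4.8, 83, 0, 0, -30]

```text
t: 6.57
ee_pos: [0.5083, 0.0201, 0.2158]
tool_rot: [-2.317, -2.122, 0.001]
force: [-0.2, -0.2, -1.4]
gripper_width: 0.0577
grasp_force: 25.0
```

Emit:
move_arm:
  steps:
    - [-1, 0, 0, 0, 0, 0, 0]
    - [-1, 0, 0, 0, 0, 0, 0]
    - [-1, 0, 0, 0, 0, 0, 0]

```text
t: 6.82
ee_pos: [0.5089, 0.0201, 0.2172]
tool_rot: [2.315, 2.123, 0.001]
force: [0.8, -0.8, -1.5]
gripper_width: 0.0579
grasp_force: 25.0
```

```bash
python3 -c "
from h import *
plan([.5082,.0198,.2]);s=env.get_state();print(s['force'],s['wrist_torque'],s['gripper_width'],s['grasp_force'])
cv2.imwrite('pics/scene5.png',env.snapshot('scene')[...,::-1]);im=cv2.imread('pics/scene5.png')
cv2.imwrite('pics/scene5c.png',cv2.resize(im[150:290,250:430],None,fx=4,fy=4,interpolation=2))"
```

```text
shift mm [-0.4 -0.7 17.2] tilt [ 9.e-04 -1.e-04 -1.e+00] y-az -5.0 j [ 0.04  0.61 -0.28  1.95  0.27  0.62 -0.5 ] ee [0.5089 0.0201 0.2172] t 6.82
[ 0.8303223  -0.76231867 -1.45662163] [-0.02007914 -0.09446552  0.00263102] 0.057930856830461064 24.999781422084197
```

View pics/scene5c.png

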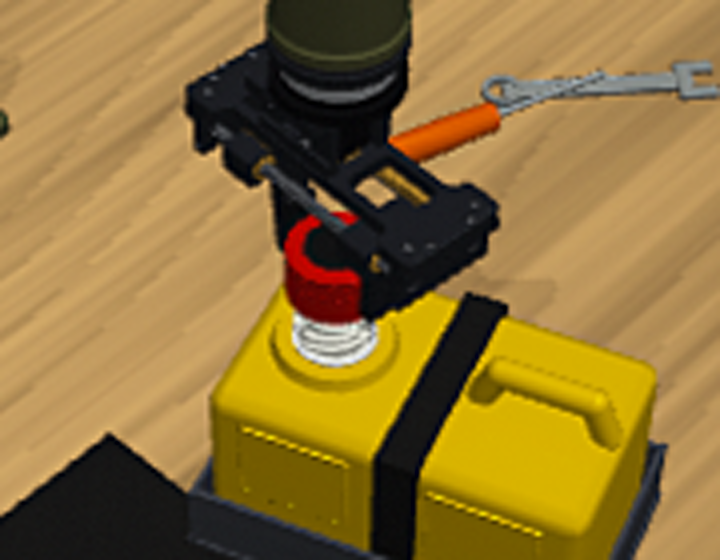

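The held cap is right above the neck, and in this view the two look coaxial. Now I lower it gently and watch the force.

Emit:
move_arm:
  steps:
    - [-1, -0.2, -0.5, 3, 0, 0, 0]
    - [-1, -0.2, -0.5, 6, 0, 0, 0]
    - [-1, -0.2, -0.5, 9, 0, 0, 0]
    - [-1, -0.2, -0.5, 12, 0, 0, 0]
    - [-1, -0.2, -0.5, 12, 0, 0, 0]

```text
t: 7.28
ee_pos: [0.5077, 0.0198, 0.2041]
tool_rot: [-2.315, -2.123, 0.002]
force: [1.1, -0.6, -1.0]
gripper_width: 0.0581
grasp_force: 25.0
```

Emit:
move_arm:
  steps:
    - [-1, 0, 0, 1, 0, 0, 0]
    - [-1, 0, 0, 2, 0, 0, 0]
    - [-1, 0, 0, 3, 0, 0, 0]
    - [-1, 0, 0, 3, 0, 0, 0]

```text
t: 7.62
ee_pos: [0.508, 0.0199, 0.2016]
tool_rot: [-2.315, -2.124, 0.0]
force: [-0.4, 1.1, -1.4]
gripper_width: 0.0581
grasp_force: 25.0
```

Emit:
move_arm:
  steps:
    - [-1, 0, 0, 1, 0, 0, 0]
    - [-1, 0, 0, 2, 0, 0, 0]
    - [-1, 0, 0, 3, 0, 0, 0]
    - [-1, 0, 0, 3, 0, 0, 0]

```text
t: 7.95
ee_pos: [0.5079, 0.0199, 0.1985]
tool_rot: [-2.315, -2.124, 0.0]
force: [-0.2, -0.9, -0.5]
gripper_width: 0.0577
grasp_force: 25.0
```

Emit:
move_arm:
  steps:
    - [-1, 0, 0, 1, 0, 0, 0]
    - [-1, 0, 0, 2, 0, 0, 0]
    - [-1, 0, 0, 3, 0, 0, 0]
    - [-1, 0, 0, 3, 0, 0, 0]

```text
t: 8.28
ee_pos: [0.5082, 0.0199, 0.1969]
tool_rot: [2.314, 2.123, 0.001]
force: [-3.0, -0.5, 12.3]
gripper_width: 0.0577
grasp_force: 25.0
```

Emit:
move_arm:
  steps:
    - [-1, 0, 0, 0.7, 0, 0, 0]
    - [-1, 0, 0, 1.4, 0, 0, 0]
    - [-1, 0, 0, 2, 0, 0, 0]
    - [-1, 0, 0, 2, 0, 0, 0]

```text
t: 8.62
ee_pos: [0.5082, 0.0199, 0.1964]
tool_rot: [2.314, 2.122, 0.002]
force: [-5.6, -1.4, 25.5]
gripper_width: 0.0579
grasp_force: 25.0
```

Contact at TCP z ≈ 0.197, with the rim about 8 mm below the mouth: the lugs are on the ribs. I ease the push and begin turning back anticlockwise.

Emit:
move_arm:
  steps:
    - [-1, 0, 0, -1, 0, 0, 0]
    - [-1, 0, 0, -2, 0, 0, 0]
    - [-1, 0, 0, -2, 0, 0, -3]
    - [-1, 0, 0, -2, 0, 0, -6]
    - [-1, 0, 0, -2, 0, 0, -9]
    - [-1, 0, 0, -2, 0, 0, -12]

```text
t: 9.12
ee_pos: [0.5097, 0.0204, 0.1972]
tool_rot: [2.076, 2.354, 0.006]
force: [1.9, 0.0, 3.9]
gripper_width: 0.0577
grasp_force: 25.0
```

```bash
cat > st.py <<'E'
from h import *
s=env.get_state();M=R.from_rotvec(s["tool_rot"]).as_matrix()
print("ee",np.round(s["ee_pos"],4),"yaw",round(np.degrees(np.arctan2(M[1,1],M[0,1])),1),"tilt",np.round(M[:2,2],4),"F",np.round(s["force"],1),"T",np.round(s["wrist_torque"],2),"j",np.round(s["joint_pos"],2),round(float(s["t"]),2))
E
python3 st.py
```

```text
ee [0.5097 0.0204 0.1972] yaw 7.2 tilt [0.0046 0.0007] F [1.9 0.  3.9] T [ 0.11 -0.53 -0.03] j [ 0.07  0.64 -0.32  1.97  0.36  0.58 -0.37] 9.12
```

Emit:
move_arm:
  steps:
    - [-1, 0, 0, -0.2, 0, 0, -5]
    - [-1, 0, 0, -0.4, 0, 0, -10]
    - [-1, 0, 0, -0.6, 0, 0, -15]
    - [-1, 0, 0, -0.8, 0, 0, -20]

```text
t: 9.45
ee_pos: [0.5081, 0.0198, 0.1965]
tool_rot: [1.634, 2.683, -0.0]
force: [0.4, 0.9, -1.6]
gripper_width: 0.0577
grasp_force: 25.0
```

```bash
python3 st.py
```

```text
ee [0.5081 0.0198 0.1965] yaw 27.3 tilt [ 0.0002 -0.0002] F [ 0.4  0.9 -1.6] T [ 0.14 -0.16  0.  ] j [ 0.13  0.66 -0.43  1.97  0.46  0.61 -0.12] 9.45
```

The force vanished, so something gave way. I lower gently to find where the cap now rests.

Emit:
move_arm:
  steps:
    - [-1, 0, 0, 0.7, 0, 0, 0]
    - [-1, 0, 0, 1.4, 0, 0, 0]
    - [-1, 0, 0, 2, 0, 0, 0]
    - [-1, 0, 0, 2, 0, 0, 0]

```text
t: 9.78
ee_pos: [0.5081, 0.0199, 0.1944]
tool_rot: [1.642, 2.678, -0.0]
force: [0.3, 0.6, -1.0]
gripper_width: 0.0577
grasp_force: 25.0
```

Emit:
move_arm:
  steps:
    - [-1, 0, 0, 0.7, 0, 0, 0]
    - [-1, 0, 0, 1.4, 0, 0, 0]
    - [-1, 0, 0, 2, 0, 0, 0]
    - [-1, 0, 0, 2, 0, 0, 0]

```text
t: 10.12
ee_pos: [0.5081, 0.02, 0.1924]
tool_rot: [1.64, 2.679, -0.0]
force: [1.0, 0.1, -1.5]
gripper_width: 0.0579
grasp_force: 25.0
```

```bash
python3 st.py
```

```text
ee [0.5081 0.02   0.1924] yaw 27.1 tilt [ 0.     -0.0001] F [ 1.   0.1 -1.5] T [ 0.06 -0.19 -0.03] j [ 0.13  0.66 -0.42  1.97  0.46  0.6  -0.12] 10.12
```

Already 4.5 mm below the earlier contact and still free. I continue down.

Emit:
move_arm:
  steps:
    - [-1, 0, 0, 0.7, 0, 0, 0]
    - [-1, 0, 0, 1.4, 0, 0, 0]
    - [-1, 0, 0, 2, 0, 0, 0]
    - [-1, 0, 0, 2, 0, 0, 0]

```text
t: 10.45
ee_pos: [0.5081, 0.0199, 0.1904]
tool_rot: [1.64, 2.68, 0.0]
force: [0.3, 0.3, -1.2]
gripper_width: 0.058
grasp_force: 25.0
```

Emit:
move_arm:
  steps:
    - [-1, 0, 0, 0.7, 0, 0, 0]
    - [-1, 0, 0, 1.4, 0, 0, 0]
    - [-1, 0, 0, 1.4, 0, 0, 0]

```text
t: 10.7
ee_pos: [0.5081, 0.0199, 0.1895]
tool_rot: [1.64, 2.679, 0.0]
force: [-0.4, -0.1, 4.5]
gripper_width: 0.0579
grasp_force: 25.0
```

```bash
python3 st.py
```

```text
ee [0.5081 0.0199 0.1895] yaw 27.1 tilt [ 0.0004 -0.0002] F [-0.4 -0.1  4.5] T [-0.06  0.09  0.01] j [ 0.13  0.67 -0.42  1.98  0.46  0.59 -0.13] 10.7
```

It rests at 0.1897, a fall of about 7.5 mm. That is more than slipping off a post could give, so the lugs are on the gap floor at the thread start. Now I turn clockwise, following the groove down.

Emit:
move_arm:
  steps:
    - [-1, 0, 0, 0, 0, 0, 4]
    - [-1, 0, 0, 0, 0, 0, 8]
    - [-1, 0, 0, 0.1, 0, 0, 12]
    - [-1, 0, 0, 0.3, 0, 0, 16]

```text
t: 11.03
ee_pos: [0.5088, 0.0198, 0.1895]
tool_rot: [2.0, 2.421, 0.002]
force: [0.8, -1.2, 6.4]
gripper_width: 0.0577
grasp_force: 25.0
```

```bash
python3 st.py
```

```text
ee [0.5088 0.0198 0.1895] yaw 10.9 tilt [ 0.002  -0.0002] F [ 0.8 -1.2  6.4] T [-0.18 -0.1   0.07] j [ 0.08  0.66 -0.33  1.98  0.38  0.57 -0.33] 11.03
```

Emit:
move_arm:
  steps:
    - [-1, 0, 0, 0, 0, 0, 5]
    - [-1, 0, 0, 0.3, 0, 0, 10]
    - [-1, 0, 0, 0.6, 0, 0, 15]
    - [-1, 0, 0, 0.9, 0, 0, 20]

```text
t: 11.37
ee_pos: [0.5085, 0.0196, 0.1884]
tool_rot: [2.391, 2.036, 0.001]
force: [-0.5, -0.4, 2.7]
gripper_width: 0.0577
grasp_force: 25.0
```

```bash
python3 st.py
```

```text
ee [0.5085 0.0196 0.1884] yaw -9.2 tilt [ 0.0013 -0.0004] F [-0.5 -0.4  2.7] T [-0.16  0.03  0.04] j [ 0.02  0.65 -0.23  1.98  0.28  0.54 -0.57] 11.37
```

The cap is descending with the turn, so the lugs are in the grooves. I keep turning.

Emit:
move_arm:
  steps:
    - [-1, 0, 0, 0.4, 0, 0, 6]
    - [-1, 0, 0, 0.8, 0, 0, 12]
    - [-1, 0, 0, 1.2, 0, 0, 18]
    - [-1, 0, 0, 1.6, 0, 0, 24]

```text
t: 11.7
ee_pos: [0.5083, 0.0197, 0.1868]
tool_rot: [2.763, 1.493, 0.001]
force: [-0.9, -0.3, 3.8]
gripper_width: 0.058
grasp_force: 25.0
```

```bash
python3 st.py
```

```text
ee [0.5083 0.0197 0.1868] yaw -33.2 tilt [ 0.0009 -0.0003] F [-0.9 -0.3  3.8] T [-0.06  0.14  0.06] j [-0.06  0.65 -0.11  1.99  0.14  0.51 -0.85] 11.7
```

Emit:
move_arm:
  steps:
    - [-1, 0, 0, 0.4, 0, 0, 6]
    - [-1, 0, 0, 0.8, 0, 0, 12]
    - [-1, 0, 0, 1.2, 0, 0, 18]
    - [-1, 0, 0, 1.6, 0, 0, 24]

```text
t: 12.03
ee_pos: [0.5085, 0.02, 0.1852]
tool_rot: [3.014, 0.887, 0.002]
force: [-0.4, 0.2, 2.9]
gripper_width: 0.0575
grasp_force: 25.0
```

```bash
python3 st.py
```

```text
ee [0.5085 0.02   0.1852] yaw -57.2 tilt [0.0013 0.0001] F [-0.4  0.2  2.9] T [ 0.04  0.   -0.01] j [-0.13  0.65  0.    1.99 -0.    0.5  -1.12] 12.03
```

Emit:
move_arm:
  steps:
    - [-1, 0, 0, 0.3, 0, 0, 4]
    - [-1, 0, 0, 0.5, 0, 0, 8]
    - [-1, 0, 0, 0.8, 0, 0, 12]
    - [-1, 0, 0, 1.0, 0, 0, 16]

```text
t: 12.37
ee_pos: [0.5086, 0.0201, 0.1842]
tool_rot: [3.107, 0.461, 0.003]
force: [0.4, -0.9, 2.6]
gripper_width: 0.0573
grasp_force: 25.0
```

```bash
python3 st.py
```

```text
ee [0.5086 0.0201 0.1842] yaw -73.1 tilt [0.0016 0.0002] F [ 0.4 -0.9  2.6] T [ 0.05 -0.1  -0.01] j [-0.18  0.66  0.08  1.99 -0.1   0.49 -1.3 ] 12.37
```

Emit:
move_arm:
  steps:
    - [-1, 0, 0, 0.2, 0, 0, 3]
    - [-1, 0, 0, 0.4, 0, 0, 6]
    - [-1, 0, 0, 0.6, 0, 0, 9]
    - [-1, 0, 0, 0.6, 0, 0, 9]

```text
t: 12.7
ee_pos: [0.5098, 0.0196, 0.1839]
tool_rot: [3.132, 0.223, 0.006]
force: [1.8, -2.0, 4.8]
gripper_width: 0.058
grasp_force: 25.0
```

```bash
python3 st.py
```

```text
ee [0.5098 0.0196 0.1839] yaw -81.8 tilt [ 0.004  -0.0012] F [ 1.8 -2.   4.8] T [-0.4  -0.41  0.74] j [-0.21  0.66  0.12  2.   -0.16  0.49 -1.4 ] 12.7
```

Torque has risen to 0.74 N m at z = 0.1839, so the cap is close to or at the stop. One small nudge to confirm, well under the limit.

Emit:
move_arm:
  steps:
    - [-1, 0, 0, 0, 0, 0, 0.7]
    - [-1, 0, 0, 0, 0, 0, 1.4]
    - [-1, 0, 0, 0, 0, 0, 1.4]

```text
t: 12.95
ee_pos: [0.5095, 0.0195, 0.1839]
tool_rot: [3.135, 0.187, 0.005]
force: [2.1, -2.0, 6.7]
gripper_width: 0.0581
grasp_force: 25.0
```

```bash
python3 st.py
```

```text
ee [0.5095 0.0195 0.1839] yaw -83.2 tilt [ 0.0034 -0.0008] F [ 2.1 -2.   6.7] T [-0.5  -0.36  1.01] j [-0.21  0.66  0.13  2.   -0.16  0.49 -1.41] 12.95
```

Torque climbed to 1.0 N m with no further advance or descent: the cap is home against the posts. I relax the wind-up, let go, and rise.

Emit:
move_arm:
  steps:
    - [-1, 0, 0, 0, 0, 0, -1.5]
    - [-1, 0, 0, 0, 0, 0, -3]
    - [0.5, 0, 0, 0, 0, 0, -3]
    - [0.8, 0, 0, 0, 0, 0, -3]
    - [0.8, 0, 0, 0, 0, 0, -3]
    - [0.8, 0, 0, 0, 0, 0, -3]
    - [0.8, 0, 0, 0, 0, 0, -3]

```text
t: 13.53
ee_pos: [0.5076, 0.02, 0.1828]
tool_rot: [-3.13, -0.264, 0.002]
force: [-0.7, -0.0, -0.3]
gripper_width: 0.0792
grasp_force: 0.0
```

```bash
python3 st.py
```

```text
ee [0.5076 0.02   0.1828] yaw -80.4 tilt [-0.001  0.   ] F [-0.7 -0.  -0.3] T [ 0.02 -0.03  0.  ] j [-0.2   0.66  0.11  2.   -0.15  0.49 -1.38] 13.53
```

Emit:
move_arm:
  steps:
    - [0.8, 0, 0, -8, 0, 0, 0]
    - [0.8, 0, 0, -20, 0, 0, 0]
    - [0.8, 0, 0, -40, 0, 0, 0]
    - [0.8, 0, 0, -65, 0, 0, 0]
    - [0.8, -10, 0, -90, 0, 0, 0]
    - [0.8, -25, 0, -110, 0, 0, 0]
    - [0.8, -35, 0, -116, 0, 0, 0]
    - [0.8, -35, 0, -116, 0, 0, 0]

```text
t: 14.2
ee_pos: [0.4721, 0.0135, 0.3006]
tool_rot: [-3.13, -0.263, -0.002]
force: [-0.5, -0.4, -0.3]
gripper_width: 0.0795
grasp_force: 0.0
```

```bash
python3 st.py
python3 - <<'E'
from h import *
cv2.imwrite('pics/scene6.png',env.snapshot('scene')[...,::-1]);cv2.imwrite('pics/w6.png',env.snapshot('wrist')[...,::-1])
a=cv2.imread('pics/scene6.png')[170:290,270:420];b=cv2.imread('pics/w6.png')[90:290,220:420]
cv2.imwrite('pics/v6.png',np.hstack([cv2.resize(a,(500,400),interpolation=2),cv2.resize(b,(300,300),interpolation=2).copy() if 0 else cv2.copyMakeBorder(cv2.resize(b,(300,300)),0,100,0,0,0)]))
# compare cap top ellipse in scene with prediction for home
S=cv2.imread('pics/scene6.png');ci=env.camera_info('scene');h=cv2.cvtColor(S,cv2.COLOR_BGR2HSV)
c=[k for k in cv2.findContours(cv2.inRange(h,(0,150,60),(6,255,255))[170:290,270:420].copy(),0,1)[0]]
c=max(c,key=cv2.contourArea);x,y,w,hh=cv2.boundingRect(c);print("cap bbox",x+270,y+170,w,hh)
t=np.linspace(0,6.28,60)
for z in(.1565,.1605,.1625):
    P=np.vstack([np.c_[.5081+.03*np.cos(t),.0198+.03*np.sin(t),0*t+z+k] for k in(0,.034)]);u,v=proj(ci,P);print(z,np.round([u.min(),v.min(),np.ptp(u),np.ptp(v)],1))
E
```

```text
ee [0.4721 0.0135 0.3006] yaw -80.4 tilt [0.0013 0.0003] F [-0.5 -0.4 -0.3] T [-0.01 -0.02  0.01] j [-0.24  0.43  0.17  1.97 -0.1   0.75 -1.41] 14.2
cap bbox 322 212 24 28
0.1565 [320.  212.6  25.7  28.5]
0.1605 [320.  211.5  25.7  28.5]
0.1625 [320.  210.9  25.7  28.6]
```

View pics/v6.png

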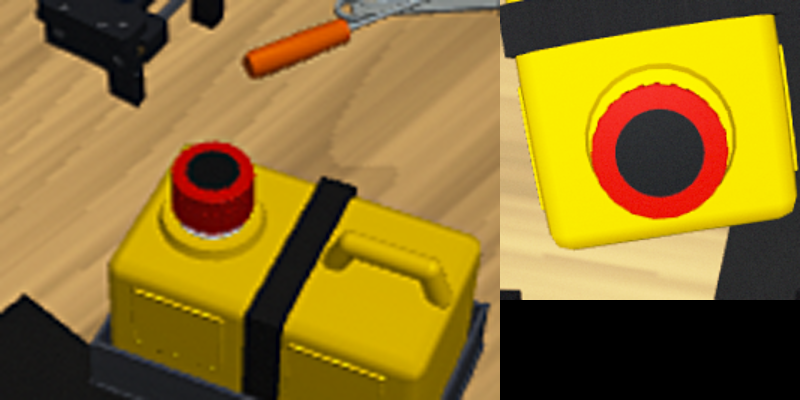

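The cap sits level and low on the neck, its scene box top at row 212 matching the home height, with the gripper clear. Handing in.

```bash
python3 -c "
from station import env
print(env.finish_job())"
```

```text
the job is handed in; nothing more can be done
None
```

The red cap is screwed fully home on the yellow jug and released: it dropped about 7.5 mm into the thread start when turned back, then turned clockwise to a firm stop at about 1.0 N m, and the job was handed in at about 14 s.

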